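# Spin-check the autosampler carousel and stop it on its index

### The job

Check that the autosampler's carousel runs freely: flick it into a brisk spin (about a turn in four seconds or faster) and let it run untouched for at least three seconds. While it is still turning, brake it with a fingertip so that it comes to rest with its upright tab in line with the pointer on the sampler's base, then draw clear of it. Only push and touch: do not pinch the tab, lift or shift the sampler, or disturb anything else on the bench.

Things in the scene. Friction and masses are not known exactly. Their poses are not given: they have to be found in the camera images.
- sampler: bench autosampler standing loose on rubber feet, 4 kg: white base 300 x 270 mm, top 45 mm above the bench; origin at the centre of its underside, on the carousel's axis. Pointer on its -x side. At its +x corners: a grey column with an arm pointing outwards (131 mm high, at x +128, y +112 mm, arm to x +215 mm) and a white pot (75 mm high, 30 mm across, at x +128, y -112 mm).
- carousel (a joint): turn of the carousel, rad, no stops, counter-clockwise from above positive, counting over whole turns; at 0 or a whole turn the tab is at the pointer. At rest at any angle at first. A flat rigid grey disc, 230 mm across, 16 mm thick, 0.8 kg, on a nearly free bearing: once spun it slows by about 0.15 rad/s each second. A finger pressed on its deck stops it by friction and can drag it round.
- hub (a point): centre of the carousel's flat top (deck), on its axis, 73 mm above the bench; stays put as the disc turns. The deck is bare inside 60 mm radius but for a flat steel cap of 12 mm radius, 3 mm high, at the centre; a ring of flush sample cups lies at 76 mm radius.
- tab (a point): centre of the tab, 101 mm from the axis, 16 mm above the deck. The tab is an upright bare-metal block fixed near the disc's rim: 14 mm wide along the rim, 22 mm along the radius (90 to 112 mm from the axis), its top 32 mm above the deck. Push it on either flat side.
- pointer (a point): tip of the black pointer on the base, 120 mm from the axis, 60 mm above the bench, just outside the disc's rim and below the deck (highest part of the pointer: 70 mm above the bench). The tab is on the mark when tab, pointer and axis are in line, the tab on the pointer's side.
- tab_left: half of the tab's width (7 mm), the side that leads when the disc turns counter-clockwise; origin at its centre, 101 mm from the axis, 14 mm above the deck.
- tab_right: the other half of the tab's width, trailing when the disc turns counter-clockwise. Fingers pressing both halves at once count as a pinch (the tab's top 4 mm belong to neither half).
- beaker: open glass beaker, 68 mm across, 90 mm high, standing beside the sampler; origin at the centre of its underside. Leave alone.
- reagent: amber glass bottle, 62 mm across, 130 mm high, standing beside the sampler; origin at the centre of its underside. Leave alone.
- vial: small glass vial, 26 mm across, 48 mm high, standing close beside the sampler; origin at the centre of its underside. Leave alone.
- vial_b: second small glass vial, as the first, on the sampler's other side. Leave alone.
- spatula: spatula with a black handle, 170 mm long, lying on the bench left of the sampler. Leave alone.
- tray: open white tray, 120 x 130 mm, 45 mm high, on the bench right of the sampler; origin at the centre of its underside. Leave alone.

How it is judged:
By the outcome, as a careful person would: the job done as asked, in the order asked, and still so for the second after the job is handed in, with the robot touching nothing.
It also fails if it takes over 42 s, if anything falls off the work surface, if the arm or the gripper's body presses on something with over 40 N, if the wrist force passes 120 N, or if a joint passes its speed limit or range.

### The arm

A 6-joint arm with a two-finger parallel gripper is mounted at the origin on the work surface. World frame = base frame: x ahead of the robot, y to its left, z up, the work surface at z = 0. Lengths are in mm, angles in rad, forces in N, time in s.
With the tool pointing down it reaches from about 300 to 775 mm from the base axis. Payload 14.6 kg.
Tool frame: the origin (TCP) lies midway between the tips of the shut fingers; the grasp point (between the pads) lies grasp_offset behind it (grasp_offset is the distance from the TCP to the grasp point, in mm); z points along the fingers, y is the line along which they close (so a half turn about z gives the same grasp; the last joint's range is limited). The gripper opens to 94 mm and grips with 3 to 60 N. Pads are 16 mm wide; open, the fingers measure 119 mm over their backs; the gripper's body (75 mm by 177 mm) begins 78 mm behind the grasp point.
Start: joints at [1.091, 0.3, 1.521, -0, 1.321, -0.067], TCP at [220.643, 503.792, 205.446] pointing down, gripper open.
Joint ranges: [-3.03, 3.03], [-0.79, 2.21], [0.23, 2.52], [-1.04, 4.18], [0, 3.07], [-2.55, 2.55]. Speed limits (rad/s): [2.22, 2.22, 2.57, 3.14, 3.14, 3.14].

### API

Orientations are given as [roll, pitch, yaw] about the fixed x, y, z axes, in that order (R = Rz(yaw) Ry(pitch) Rx(roll)).
In Python, from cell import * gives the robot as it stands. The module is installed in compiled form; this text tells all that it offers.
- The arm moves only by the shell command python3 -m jog 'ROWS' [FORCE]. ROWS is JSON, a list of rows, each a list of 3 entries, a list of its own where there are three numbers: the finger opening in mm, from 0 to 94, then the shift along the tool's x, y, z in units of 50 mm (1.0 is 50 mm), then the turn about the tool's z in units of 180 degrees (1.0 is 180 degrees). In form: [[fingers, [dx, dy, dz], twist], ...]. A call has 1 to 20 rows; each row shifts and turns the commanded pose from where the row before left it, along the tool's axes as they then stand; what a row does not reach is not made up. A row lasts 1/10 s, in which the tool goes at most 50 mm and 8.59 degrees, less where a joint would pass 70% of its speed; a pose out of reach is approached as far as the arm can. A call with a number of a shift or a turn outside -1 to 1 is refused whole. A call with a gripper value outside its range is refused whole. The fingers move at their own pace and stop on an object; FORCE is the grip in N (left out, the last holds). Time passes only in rows, so rows that do not move let the fingers close. It gives the time, the measured TCP pose, the force, the opening and the grip force at its end, in the units of the state.
- read_state(): the state, without advancing time (a new reading comes with each control period).
- camera(name): name is "scene" or "top"; returns the picture (400x640x3 uint8, red, green, blue); there is no depth.
- calibration(name): a dict with "mtx" (3x3 intrinsics, pixels), "distortion" ([k1, k2, p1, p2, k3] as OpenCV has them; the pictures are not rectified), "cam_to_world" (4x4, takes a point from camera to world coordinates). Camera axes: x right, y down, z forward; pixel columns grow to the right and rows downward; lengths in mm; the calibration is good to about 2 mm. A picture is of the moment at which its call begins. calibration takes no time and is no camera call.
- sign_off(): hands the job in; it is judged then, once.
Trained networks look in the newest picture that a camera, given by its name, has taken for a name from the list of things; names that differ only in an ending like _2 or _b are one class to them, and where a whole thing is asked for, a point or a joint stands for the part that bears it (a point fixed in the world has none). Each returns a list of dicts, best first, with "conf" (0 to 1); they miss things now and then, are a little off and sometimes report something else, mostly with a low value. They report only what shows in the picture. A call takes as long as a camera call.
- regions_of(camera, query): "pixels" (400x640 bool, what is visible of it) and "rect" ([centre column, centre row, width, height] in pixels, round what is visible of it).
The state is a dict: "clock": time; "joints": joint angles; "qd": joint speeds; "effort": joint torques, N m; "eef_pos": TCP position; "eef_rot": TCP orientation; "wrist_force": force on the tool from outside, world axes, zero at the start; "moment": the same for the moment, N m; "finger_gap": finger opening in mm; "finger_force": force on a finger pad.
Only numpy, scipy, OpenCV 4.12 (cv2) and the standard library are available. Lean on these libraries where they do the work, as an engineer would, in place of code of your own. Each camera call takes 0.05 s, during which the arm holds its last target. There are 200 camera calls.

## Working session

There is one attempt and no reset: what is moved stays moved. The work goes in short steps, Python scripts to look and compute and a shell command to move; the robot and the scene stay as the last step left them, time stands still between calls to the robot, and variables do not carry over. Pictures are saved under pics/ and viewed, at most 10 in all, crops included, and the job is handed in when it is done.

```bash
mkdir -p pics
cat > h.py <<'E'
from cell import *
import numpy as np, cv2
def ray(cam,px):
    c=calibration(cam);K=np.array(c["mtx"],float);d=np.array(c["distortion"],float);T=np.array(c["cam_to_world"],float)
    u=cv2.undistortPoints(np.array([[px]],float),K,d)[0,0]
    return T[:3,3],T[:3,:3]@np.array([u[0],u[1],1])
def onz(cam,px,z):
    o,v=ray(cam,px);return o+v*(z-o[2])/v[2]
def proj(cam,p):
    c=calibration(cam);K=np.array(c["mtx"],float);d=np.array(c["distortion"],float);T=np.linalg.inv(np.array(c["cam_to_world"],float))
    return cv2.projectPoints(np.array([p],float),cv2.Rodrigues(T[:3,:3])[0],T[:3,3],K,d)[0][0,0]
E
python3 - <<'E'
from h import *
a=camera("top");b=camera("scene")
cv2.imwrite("pics/a.png",a[:,:,::-1]);cv2.imwrite("pics/b.png",b[:,:,::-1])
for q,z in [("carousel",73),("tab",89),("pointer",60),("sampler",45),("beaker",45),("reagent",65),("vial",24),("tray",22),("spatula",5)]:
  for cam in("top",):
    for r in regions_of(cam,q)[:2]:
        ys,xs=np.nonzero(r["pixels"]);m=(xs.mean(),ys.mean())
        print(q,cam,round(r["conf"],2),np.round(r["rect"]),np.round(m,1),onz(cam,m,z).round(0))
s=read_state();print(s)
E
```

```text
carousel top 0.84 [323. 216.  72.  74.] [320.8 215. ] [559.   7.  73.]
tab top 0.77 [324. 216.  75.  74.] [320.7 215. ] [557.   7.  89.]
tab top 0.75 [169. 226.  41.  45.] [165.7 221.6] [543. 493.  89.]
pointer top 0.74 [318. 207. 100. 117.] [319.7 215.7] [559.  10.  60.]
sampler top 0.59 [322. 209.  94. 114.] [320.2 216.4] [559.   9.  45.]
beaker top 0.84 [248. 204.  24.  25.] [248.4 202.3] [608. 240.  45.]
reagent top 0.76 [383. 183.  20.  24.] [382.4 182. ] [ 664. -192.   65.]
vial top 0.52 [272. 239.   9.   9.] [271.7 238. ] [493. 166.  24.]
vial top 0.39 [377. 231.   8.  10.] [377.1 231.9] [ 508. -174.   24.]
tray top 0.75 [468. 200.  50.  48.] [467.5 200. ] [ 609. -476.   22.]
spatula top 0.62 [171. 228.  35.  46.] [166.2 222.4] [551. 517.   5.]
{'clock': 0.55, 'joints': array([ 1.09139820e+00,  2.99914156e-01,  1.52101982e+00, -1.76485348e-05,
        1.32064218e+00, -6.65563336e-02]), 'qd': array([-0.00151256, -0.00325377, -0.00101271,  0.00047575,  0.00012391,
       -0.00052297]), 'effort': array([ 4.45647784e-04, -5.31407547e+01, -3.52797067e+01,  7.08341855e-02,
        2.13397265e-02, -5.29837848e-06]), 'eef_pos': array([220.65122459, 503.79529843, 205.42942151]), 'eef_rot': array([3.14157732e+00, 1.81590128e-05, 2.72875523e+00]), 'wrist_force': array([-0.61739765,  0.51680033, -0.46251001]), 'moment': array([0.02448787, 0.07055291, 0.03178424]), 'finger_force': 0.0, 'finger_gap': 93.85362394104291}
```

View pics/a.png

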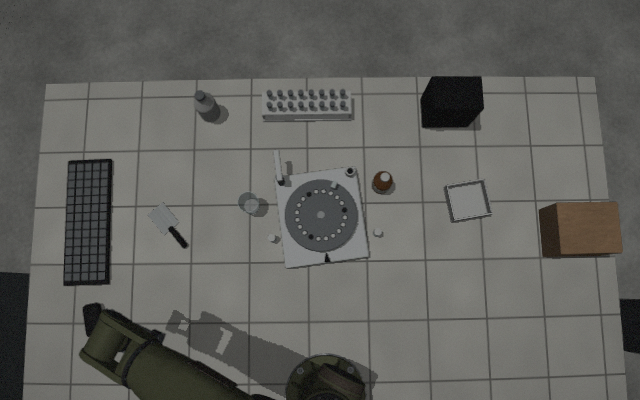

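View pics/b.png

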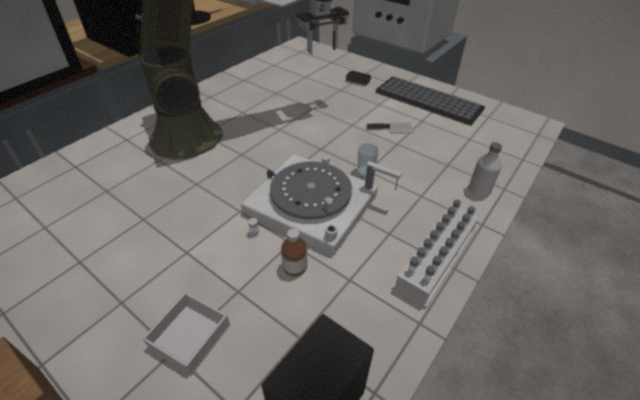

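The top view has world +x up and +y left. The sampler is centred near (321,215) and the pointer is at about (327,257). The tab could be at about (334,185), so I'll zoom in.

Run:
```python
from h import *
a=cv2.imread("pics/a.png")[145:275,235:395];b=cv2.imread("pics/b.png")[145:255,230:410]
a=cv2.resize(a,None,fx=3.6,fy=3.6,interpolation=2);b=cv2.resize(b,None,fx=3.2,fy=3.2,interpolation=2)
print(a.shape,b.shape)
a=cv2.convertScaleAbs(a,alpha=1.6);b=cv2.convertScaleAbs(b,alpha=1.3)
cv2.imwrite("pics/c.png",a);cv2.imwrite("pics/d.png",b)
hub=onz("top",(320.8,215),73);print(hub)
ptr=onz("top",(327,258),65);print(ptr, np.hypot(*(ptr-hub)[:2]), np.degrees(np.arctan2(*(ptr-hub)[1::-1])))
for c in("top","scene"):
  T=calibration(c)["cam_to_world"];print(np.array(T).round(2).tolist())
```

```text
(468, 576, 3) (352, 576, 3)
[559.07229522   6.93255637  73.        ]
[424.1953618  -10.54109665  65.        ] 136.00410184632142 -172.61829925716106
[[-0.02, -0.99, 0.17, 330.12], [-1.0, 0.01, -0.01, 3.2], [0.0, -0.17, -0.99, 1675.06], [0.0, 0.0, 0.0, 1.0]]
[[0.79, 0.42, -0.44, 1080.0], [0.61, -0.54, 0.58, -633.86], [0.01, -0.73, -0.68, 806.82], [0.0, 0.0, 0.0, 1.0]]
```

View pics/c.png

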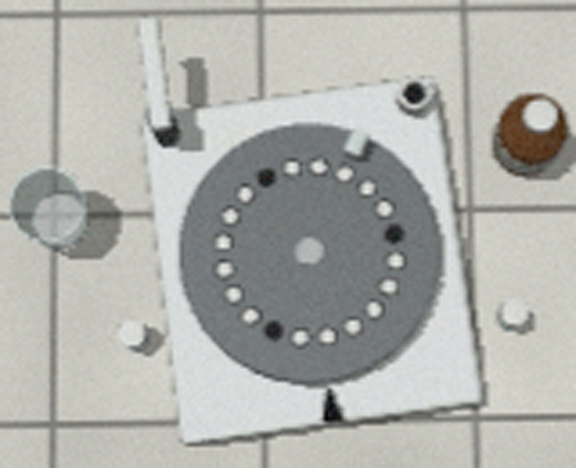

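View pics/d.png

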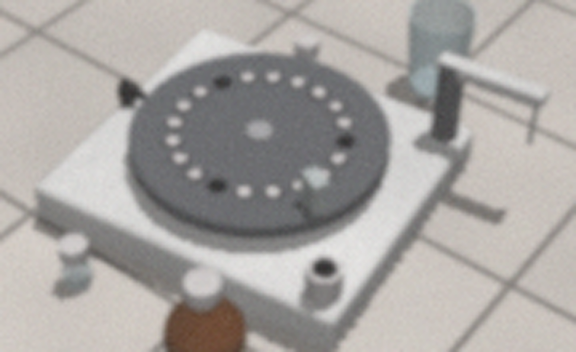

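The tab is on the far, right side at top px (334,184) and scene px (329,200). The hub cap is at top (320.8,214.4) and scene (310.9,185.6). The pointer tip is at top (326.9,253.3) and scene (274,174). Next I triangulate these.

```bash
cat >> h.py <<'E'
def tri(pt,ps):
    A=np.zeros((3,3));b=np.zeros(3);R=[ray("top",pt),ray("scene",ps)]
    for o,v in R:
        v=v/np.linalg.norm(v);P=np.eye(3)-np.outer(v,v);A+=P;b+=P@o
    return np.linalg.solve(A,b)
E
python3 - <<'E'
from h import *
H=tri((320.8,214.4),(310.9,185.6));P=tri((326.9,253.3),(273.8,174));T=tri((334.2,183.9),(328.8,200))
print(H,onz("top",(320.8,214.4),76),onz("scene",(310.9,185.6),76));print(P,T)
H0=onz("top",(320.8,214.4),76)
for q in(P,onz("top",(326.9,253.3),60),T,onz("top",(334.2,183.9),105)):
    d=(q-H0)[:2];print(np.hypot(*d),np.degrees(np.arctan2(d[1],d[0])))
E
```

```text
[561.6234292    7.78370541  74.98091793] [560.55021709   6.89919754  76.        ] [563.15746218   7.8872621   76.        ]
[438.89794947 -10.36540571  65.72559375] [653.55041294 -34.82202013 105.37459447]
122.87123643053013 -171.9226572814435
122.58789647390842 -171.8391752183246
101.92986036175952 -24.161686296931588
101.08737825228236 -25.318504817988764
```

```bash
python3 -m jog '[[0,[0,0,0],-0.0438],[0,[0,0,0],-0.0438],[0,[0,0,0],-0.0438],[0,[-0.515,-0.676,0],0],[0,[-0.515,-0.676,0],0],[0,[-0.515,-0.676,0],0],[0,[-0.515,-0.676,0],0],[0,[-0.515,-0.676,0],0],[0,[-0.515,-0.676,0],0],[0,[-0.515,-0.676,0],0],[0,[-0.515,-0.676,0],0],[0,[-0.515,-0.676,0],0],[0,[-0.515,-0.676,0],0],[0,[-0.515,-0.676,0],0],[0,[-0.515,-0.676,0],0],[0,[-0.515,-0.676,0],0],[0,[-0.515,-0.676,0],0],[0,[-0.515,-0.676,0],0],[0,[-0.515,-0.676,0],0],[0,[-0.515,-0.676,0],0]]'
```

```text
clock: 2.55
eef_pos: [659.2, -72.4, 205.4]
eef_rot: [3.142, 0.0, 3.142]
wrist_force: [1.0, 0.7, 0.2]
finger_gap: 0.6
finger_force: 0.0
```

```bash
python3 -m jog '[[0,[0,-0.06,0.7],0],[0,[0,-0.04,0.7],0],[0,[0,0,0.7],0],[0,[0,0,0.28],0],[0,[0,0,0],0]]'
python3 - <<'E'
from h import *
a=camera("scene");b=a[120:260,220:420]
cv2.imwrite("pics/e.png",cv2.convertScaleAbs(cv2.resize(b,None,fx=3.5,fy=3.5,interpolation=2),alpha=1.3)[:,:,::-1])
E
```

```text
clock: 3.05
eef_pos: [657.7, -75.7, 84.8]
eef_rot: [3.141, -0.003, -3.142]
wrist_force: [0.7, 0.2, -0.2]
finger_gap: 0.7
finger_force: 0.0
```

View pics/e.png

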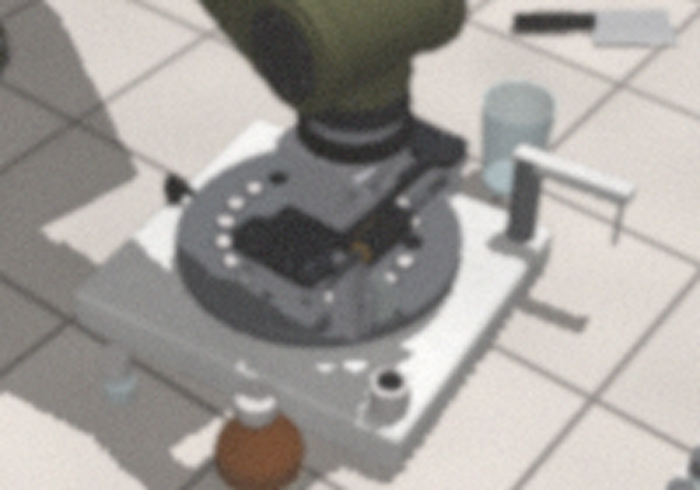

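```bash
python3 -m jog '[[0,[0,0.16,0],0],[0,[0,0.16,0],0],[0,[0,0.2,0],0],[0,[0,0.28,0],0],[0,[0,0.36,0],0],[0,[0,0.44,0],0],[0,[0,0.48,0],0],[0,[0,0.2,0],0],[0,[0,0,-0.3],0],[0,[0,0,-0.7],0],[0,[0,0,-0.7],0],[0,[0,0.5,-0.7],0],[0,[0,0.9,0],0],[0,[0,0.9,0],0],[0,[0,0.9,0],0],[0,[0,0.9,0],0],[0,[0,0.4,0],0]]'
python3 - <<'E'
from h import *
import time
s=[]
for i in range(6):
    t=read_state()["clock"];a=camera("top");np.save(f"pics/f{i}.npy",a);s.append(t)
    if i<5: camera("scene")
print(s, read_state()["clock"])
v=np.hstack([cv2.resize(np.load(f"pics/f{i}.npy")[165:265,270:375],None,fx=2.5,fy=2.5,interpolation=2) for i in(0,2,5)])
cv2.imwrite("pics/f.png",cv2.convertScaleAbs(v,alpha=1.5)[:,:,::-1]);print(v.shape)
E
```

```text
clock: 4.8
eef_pos: [657.9, 266.1, 207.6]
eef_rot: [3.141, 0.001, -3.14]
wrist_force: [0.1, -0.0, 0.1]
finger_gap: 0.6
finger_force: 0.0
[4.8, 4.9, 5.0, 5.1, 5.2, 5.3] 5.35
(250, 786, 3)
```

View pics/f.png

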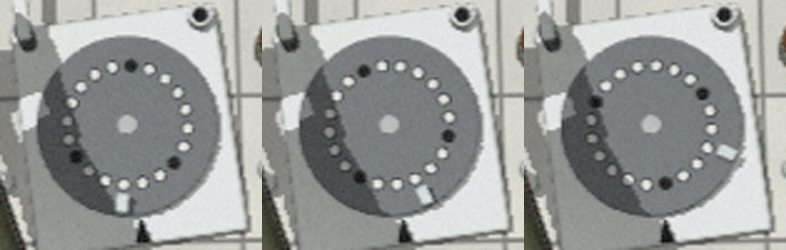

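```bash
cat >> h.py <<'E'
HUB={"top":(560.5,6.9),"scene":(563.2,7.9)}
N=1440;TH=np.arange(N)*2*np.pi/N
def polar(cam,img,rs,z,hub=None):
    h=hub or HUB[cam]
    P=np.array([[h[0]+r*np.cos(t),h[1]+r*np.sin(t),z] for r in rs for t in TH],float)
    c=calibration(cam);K=np.array(c["mtx"],float);d=np.array(c["distortion"],float);T=np.linalg.inv(np.array(c["cam_to_world"],float))
    q=cv2.projectPoints(P,cv2.Rodrigues(T[:3,:3])[0],T[:3,3],K,d)[0].reshape(len(rs),N,2).astype(np.float32)
    g=img.astype(np.float32).mean(2)
    return cv2.remap(g,q[...,0],q[...,1],cv2.INTER_LINEAR).mean(0)
def hp(s):
    F=np.fft.fft(s);k=np.abs(np.fft.fftfreq(N,1/N));F[(k<5)|(k>60)]=0
    x=np.fft.ifft(F).real;loc=np.sqrt(np.fft.ifft(np.fft.fft(x*x)*np.exp(-k**2/50)).real.clip(1e-3))
    return x/(loc+3)
def cups(cam,img): return hp(polar(cam,img,range(72,81,2),73))
def shift(ref,s):
    c=np.fft.ifft(np.fft.fft(s)*np.conj(np.fft.fft(ref))).real;i=c.argmax()
    a,b,d=c[i-1],c[i],c[(i+1)%N];i=i+.5*(a-d)/(a-2*b+d)
    return i*360/N, b/np.sqrt((s@s)*(ref@ref))
def tabang(cam,img,near=None):
    s=polar(cam,img,range(94,111,2),105)-polar(cam,img,range(94,111,2),105).mean()*0
    s=np.convolve(np.r_[s[-40:],s,s[:40]],np.ones(31)/31,"same")[40:-40]
    if near is not None:
        dd=np.abs((TH*180/np.pi-near+180)%360-180);s=np.where(dd<20,s,-1e9)
    i=s.argmax();w=[(i+j)%N for j in range(-25,26)];q=s[w]-s[w].min();return ((i+(q*np.arange(-25,26)).sum()/q.sum())*360/N+180)%360-180
E
python3 - <<'E'
from h import *
a=cv2.imread("pics/a.png")[:,:,::-1];b=cv2.imread("pics/b.png")[:,:,::-1]
ra=cups("top",a);rb=cups("scene",b);np.save("ra.npy",ra);np.save("rb.npy",rb)
t0=tabang("top",a,-25);print("ref tab",t0,tabang("scene",b,-25),"sc-top",shift(ra,rb))
ts=np.arange(6)*.1+4.8;A=[]
for i in range(6):
    im=np.load(f"pics/f{i}.npy");sh,c=shift(ra,cups("top",im));A.append(sh);n=-25+sh;print(round(sh,2),round(c,2),"offset",round((tabang("top",im,n)-sh+180)%360-180,2))
print(np.degrees(0)+np.polyfit(ts,np.unwrap(A,period=360),1)*np.pi/180)
for cam,im in(("top",a),("scene",b)):
    s=polar(cam,im,range(124,134,2),64);dd=np.abs((TH*180/np.pi+172+180)%360-180);w=np.where(dd<10,(s[dd<10].max()-s-25).clip(0),0)
    print(cam,"pointer",(w*((TH*180/np.pi+180)%360-180+0)).sum()/w.sum(),w.max())
print(read_state()["clock"])
E
```

```text
ref tab -23.320610313241104 -24.11278043046559 sc-top (np.float64(359.7050288903012), np.float64(0.7484666580471844))
200.69 0.89 offset -25.69
215.12 0.91 offset -26.18
229.37 0.9 offset -25.95
243.55 0.92 offset -25.23
257.58 0.92 offset -24.9
271.63 0.93 offset -24.61
[ 2.47471868 -8.37272773]
top pointer -173.22515068504288 85.67357
scene pointer -168.713549300308 67.88112
5.35
```

```bash
W='x'; python3 -m jog '[[0,[0.273,-0.737,0],0],[0,[0.273,-0.737,0],0],[0,[0.273,-0.737,0],0],[0,[0.273,-0.737,0],0],[0,[0.273,-0.737,0],0],[0,[0.273,-0.737,0],0],[0,[0,0,0.6],0],[0,[0,0,0.6],0],[0,[0,0,0.6],0],[0,[0,0,0.5],0],[0,[0,0,0],0],[0,[0,0,0],0],[0,[0,0,0],0],[0,[0,0,0],0],[0,[0,0,0],0],[0,[0,0,0],0],[0,[0,0,0],0],[0,[0,0,0],0],[0,[0,0,0],0],[0,[0,0,0],0]]'
python3 - <<'E'
from h import *
ra=np.load("ra.npy");rb=np.load("rb.npy")
for i in range(3):
    t=read_state()["clock"];a=camera("top");sa=shift(ra,cups("top",a));t2=read_state()["clock"];b=camera("scene");sb=shift(rb,cups("scene",b))
    pred=lambda t:(np.degrees(2.47472*(t-5.05)-.075*(t-5.05)**2)+236.3)%360
    print(t,np.round(sa,2),pred(t).round(1),t2,np.round(sb,2),pred(t2).round(1))
v=np.vstack([cv2.resize(x,None,fx=2.8,fy=2.8,interpolation=2) for x in(a[165:270,260:400],b[140:245,240:380])])
cv2.imwrite("pics/g.png",cv2.convertScaleAbs(v,alpha=1.5)[:,:,::-1]);print(v.shape)
# base yaw
for p,q in(((285.8,267.8),(368.9,256.9)),):
    d=onz("top",q,45)-onz("top",p,45);print("edge yaw",np.degrees(np.arctan2(d[1],d[0]))+90)
E
```

```text
clock: 7.35
eef_pos: [576.5, 42.1, 91.4]
eef_rot: [3.142, -0.0, -3.142]
wrist_force: [0.3, 0.4, -0.0]
finger_gap: 0.6
finger_force: 0.0
7.35 [177.85   0.44] 179.7 7.4 [58.01  0.55] 185.8
7.45 [45.39  0.46] 191.8 7.5 [322.39   0.63] 197.9
7.55 [40.75  0.43] 203.9 7.6 [333.89   0.59] 209.9
(588, 392, 3)
edge yaw 6.575706931351405
```

View pics/g.png

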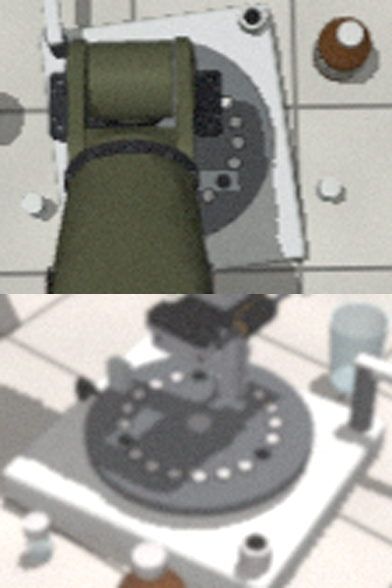

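```bash
python3 -m jog '[[0,[0,0,0],0],[0,[0,0,0],0],[0,[0,0,0],0],[0,[0,0,0],0],[0,[0,0,0],0],[0,[0,0,0],0],[0,[0,0,0],0],[0,[0,0,0],0],[0,[0,0,0],0],[0,[0,0,0],0],[0,[0,0,0],0],[0,[0,0,0],0],[0,[0,0,0],0],[0,[0,0,0],0],[0,[0,0,0],0],[0,[0,0,0],0],[0,[0,0,0],0],[0,[0,0,0],0],[0,[0,0,0],0],[0,[0,0,0],0]]' >/dev/null
python3 -m jog '[[0,[0,0,0],0],[0,[0,0,0],0],[0,[0,0,0],0],[0,[0,0,0],0],[0,[0,0,0],0],[0,[0,0,0],0],[0,[0,0,0],0],[0,[0,0,0],0],[0,[0,0,0],0],[0,[0,0,0],0],[0,[0,0,0],0],[0,[0,0,0],0],[0,[0,0,0],0],[0,[0,0,0],0],[0,[0,0,0],0],[0,[0,0,0],0],[0,[0,0,0],0],[0,[0,0,0],0],[0,[0,0,0],0],[0,[0,0,0],0]]' >/dev/null
python3 -m jog '[[0,[0,0,0],0],[0,[0,0,0],0],[0,[0,0,0],0],[0,[0,0,0],0],[0,[0,0,0],0],[0,[0,0,0],0],[0,[0,0,0],0],[0,[0,0,0],0],[0,[0,0,0],0],[0,[0,0,0],0],[0,[0,0,0],0],[0,[0,0,0],0],[0,[0,0,0],0],[0,[0,0,0],0],[0,[0,0,0],0],[0,[0,0,0],0],[0,[0,0,0],0],[0,[0,0,0],0],[0,[0,0,0],0],[0,[0,0,0],0]]'
cat >> h.py <<'E'
def shiftw(ref,s,near,w=8):
    c=np.fft.ifft(np.fft.fft(s)*np.conj(np.fft.fft(ref))).real
    c2=np.where(np.abs((np.arange(N)*360/N-near+180)%360-180)<w,c,-1e9);i=c2.argmax()
    return i*360/N,c[i]/np.sqrt((s@s)*(ref@ref))
def tabs(a,b):
    "scene tab: blob of difference of two pictures"
E
python3 - <<'E'
from h import *
rb=np.load("rb.npy")
for i in range(8):
    t=read_state()["clock"];b=camera("scene");np.save(f"pics/s{i}.npy",b);s=cups("scene",b)
    pr=(np.degrees(2.47472*(t-5.05)-.075*(t-5.05)**2)+236.3)%360
    print(round(t,2),pr.round(1),[np.round(shiftw(rb,s,(pr+k*17.143)%360),2).tolist() for k in(-1,0,1)],round(tabang("scene",b,pr-25.2)%360,1))
    camera("scene");camera("scene")
E
```

```text
clock: 13.65
eef_pos: [576.5, 42.1, 91.4]
eef_rot: [-3.142, -0.0, 3.142]
wrist_force: [-0.4, 0.5, 0.3]
finger_gap: 0.8
finger_force: 0.0
13.65 57.9 [[37.0, 0.74], [54.5, 0.11], [72.5, 0.05]] 49.4
13.8 68.0 [[46.25, 0.71], [63.5, 0.11], [82.5, 0.09]] 59.6
13.95 77.9 [[55.5, 0.65], [74.0, 0.0], [92.25, 0.15]] 66.6
14.1 87.6 [[64.25, 0.54], [83.0, 0.1], [100.75, 0.23]] 76.5
14.25 97.1 [[73.5, 0.51], [92.75, 0.11], [110.25, 0.16]] 74.7
14.4 106.4 [[82.75, 0.56], [100.25, 0.08], [117.25, 0.12]] 79.7
14.55 115.5 [[91.75, 0.59], [109.75, 0.02], [140.5, 0.08]] 84.3
14.7 124.4 [[99.5, 0.59], [116.75, 0.04], [149.5, 0.12]] 87.4
```

```bash
python3 -m jog '[[0,[0,0,0.15],0],[0,[0,0,0.1],0],[0,[0,0,0.04],0],[0,[0,0,0],0],[0,[0,0,0],0],[0,[0,0,0],0],[0,[0,0,0],0],[0,[0,0,0],0],[0,[0,0,0],0]]'
python3 - <<'E'
from h import *
rb=np.load("rb.npy");T=[];S=[]
for i in range(8):
    t=read_state()["clock"];b=camera("scene");np.save(f"pics/s{i}.npy",b);s=cups("scene",b)
    pr=99.5+np.degrees(.96*(t-14.7)-.0775*(t-14.7)**2)
    a=shiftw(rb,s,pr%360);T.append(t);S.append(a[0]);print(round(t,2),pr.round(1),np.round(a,2).tolist(),np.round(shift(rb,s),2).tolist())
p=np.polyfit(np.array(T)-T[-1],S,1);print(p,read_state()["clock"],read_state()["eef_pos"])
E
```

```text
clock: 15.75
eef_pos: [576.5, 42.1, 77.0]
eef_rot: [-3.142, 0.0, -3.142]
wrist_force: [0.5, -0.0, -0.7]
finger_gap: 0.5
finger_force: 0.0
15.75 152.4 [152.75, 0.42] [331.9, 0.6]
15.8 154.6 [155.25, 0.42] [334.17, 0.59]
15.85 156.9 [157.75, 0.45] [336.44, 0.59]
15.9 159.1 [160.0, 0.44] [284.7, 0.58]
15.95 161.3 [162.0, 0.44] [286.92, 0.58]
16.0 163.5 [165.0, 0.43] [37.92, 0.6]
16.05 165.7 [166.75, 0.44] [40.08, 0.6]
16.1 167.8 [168.75, 0.4] [42.15, 0.61]
[ 46.01190476 169.08333333] 16.15 [576.51099671  42.08214767  76.9428881 ]
```

```bash
python3 -m jog '[[0,[0,0,0],0],[0,[0,0,0],0],[0,[0,0,0],0],[0,[0,0,0],0],[0,[0,0,0],0],[0,[0,0,0],0],[0,[0,0,0],0],[0,[0,0,0],0],[0,[0,0,0],0],[0,[0,0,0.1],0],[0,[0,0,0.02],0]]'
python3 - <<'E'
from h import *
rb=np.load("rb.npy")
for i in range(4):
    t=read_state()["clock"];b=camera("scene");s=cups("scene",b)
    print(round(t,2),[np.round(shiftw(rb,s,x),2).tolist() for x in(196,213,230)],read_state()["wrist_force"].round(1),read_state()["eef_pos"].round(2))
np.save("pics/st.npy",b)
x=cv2.resize(b[140:245,240:380],None,fx=4,fy=4,interpolation=2)
cv2.imwrite("pics/h.png",cv2.convertScaleAbs(x,alpha=1.5)[:,:,::-1])
E
```

```text
clock: 17.25
eef_pos: [578.1, 41.8, 73.1]
eef_rot: [-3.141, 0.005, 3.142]
wrist_force: [-3.5, -2.3, 27.3]
finger_gap: 0.5
finger_force: 13.5
17.25 [[203.75, 0.46], [205.75, 0.52], [223.0, 0.08]] [-2.8 -1.4 18.8] [578.04  41.78  73.13]
17.3 [[203.75, 0.47], [205.75, 0.52], [223.25, 0.06]] [-2.8 -1.9 19.3] [577.96  41.81  73.11]
17.35 [[203.75, 0.47], [205.75, 0.53], [223.25, 0.07]] [-2.1 -1.8 18.8] [577.89  41.84  73.07]
17.4 [[203.75, 0.47], [206.0, 0.54], [223.25, 0.07]] [-2.6 -2.3 19.8] [577.93  41.83  73.11]
```

View pics/h.png

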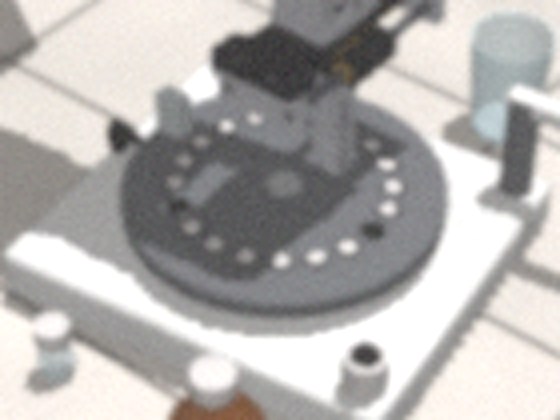

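Run:
```python
from h import *
rb=np.load("rb.npy");b=np.load("pics/st.npy");s=cups("scene",b)
print(shiftw(rb,s,206))
for z,p in((89,(283,168)),):
    d=onz("scene",p,z)[:2]-np.array(HUB["scene"]);print(np.hypot(*d),np.degrees(np.arctan2(d[1],d[0]))%360)
for an in(181,187.3):
    q=np.radians(an);print(an,[((proj("scene",(563.2+101*np.cos(q),7.9+101*np.sin(q),z))-[240,140])*4).round() for z in(73,105)])
print((proj("scene",(563.2+120*np.cos(np.radians(187.3)),7.9+120*np.sin(np.radians(187.3)),60))-[240,140])*4)
```

```text
(np.float64(206.0), np.float64(0.541269098854746))
101.5589290522078 180.82793601097458
181 [array([173., 130.]), array([171.,  95.])]
187.3 [array([164., 138.]), array([162., 103.])]
[143.70374936 142.81621526]
```

```bash
python3 -m jog '[[0,[0.02,0.01,0],0],[0,[0.02,0.01,0],0],[0,[0.02,0.01,0],0],[0,[0.02,0.009,0],0],[0,[0,0,0],0],[0,[0,0,0],0]]'
python3 - <<'E'
from h import *
rb=np.load("rb.npy");b=camera("scene");s=cups("scene",b);print(shiftw(rb,s,211,7))
E
```

```text
clock: 18.05
eef_pos: [574.3, 43.7, 73.2]
eef_rot: [-3.141, 0.005, -3.142]
wrist_force: [0.6, -2.9, 17.8]
finger_gap: 0.2
finger_force: 8.8
(np.float64(211.75), np.float64(0.5408867237942386))
```

```bash
python3 -m jog '[[0,[0,0,-0.04],0],[0,[0,0,-0.1],0],[0,[0,0,-0.7],0],[0,[0,0,-0.8],0],[0,[0,0,-0.8],0],[0,[0,0.8,0],0],[0,[0,0.9,0],0],[0,[0,0.9,0],0],[0,[0,0.9,0],0],[0,[0,0.8,0],0],[0,[0,0,0],0]]'
python3 - <<'E'
from h import *
ra=np.load("ra.npy");rb=np.load("rb.npy");A=[]
for i in range(6):
    a=camera("top").astype(float);A.append(a)
    if i in(0,5):print(shift(ra,cups("top",a)))
    b=camera("scene")
a=np.mean(A,0);print(shiftw(rb,cups("scene",b),211,7));np.save("pics/m.npy",a)
print("tab",tabang("top",a,187)%360)
cap=a[165:265,270:375];x=cv2.resize(cap.astype(np.uint8),None,fx=5.5,fy=5.5,interpolation=2)
cv2.imwrite("pics/i.png",cv2.convertScaleAbs(x,alpha=1.5)[:,:,::-1])
for an in(184,187.3,190):
    q=np.radians(an);print(an,[((proj("top",(560.5+r*np.cos(q),6.9+r*np.sin(q),z))-[270,165]+.5)*5.5).round(1) for r,z in((101,105),(120,60),(140,60))])
print((proj("top",(560.5,6.9,76))-[270,165]+.5)*5.5)
print(read_state()["clock"])
E
```

```text
clock: 19.2
eef_pos: [571.4, 263.2, 192.2]
eef_rot: [3.141, -0.001, -3.137]
wrist_force: [-0.5, -0.3, -0.5]
finger_gap: 0.4
finger_force: 0.0
(np.float64(218.05462044644645), np.float64(0.9154336477435495))
(np.float64(218.30984234718795), np.float64(0.918523005373148))
(np.float64(217.75), np.float64(0.5235472177305436))
tab 192.27308131247605
184 [array([297.1, 446.2]), array([299.8, 485.9]), array([302.8, 520.9])]
187.3 [array([307.5, 445. ]), array([311.9, 484.5]), array([316.9, 519.3])]
190 [array([315.9, 443.6]), array([321.6, 482.8]), array([328.3, 517.3])]
[282.14981161 274.5369013 ]
19.8
```

View pics/i.png

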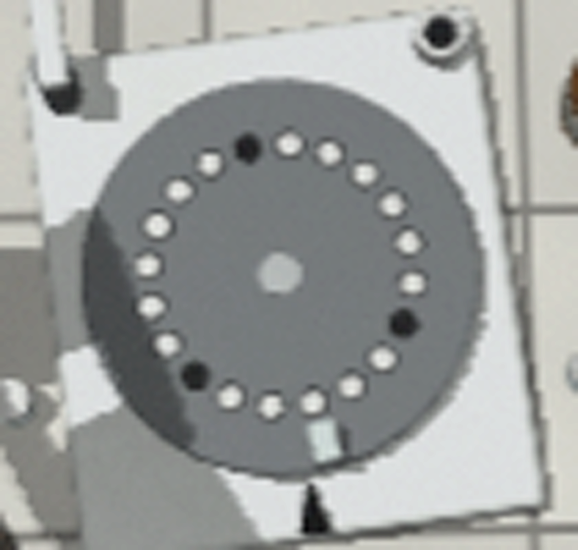

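```bash
python3 -m jog '[[0,[-0.09,-0.853,0],0],[0,[-0.09,-0.853,0],0],[0,[-0.09,-0.853,0],0],[0,[-0.09,-0.853,0],0],[0,[-0.09,-0.853,0],0],[0,[-0.09,-0.853,0],0],[0,[0,0,0.7],0],[0,[0,0,0.7],0],[0,[0,0,0.6],0],[0,[0,0,0.28],0],[0,[0,0,0],0],[0,[0,0,0],0]]'
python3 - <<'E'
from h import *
rb=np.load("rb.npy")
for i in range(2):
    b=camera("scene");print(shiftw(rb,cups("scene",b),217,8))
print(read_state()["eef_pos"],read_state()["clock"])
E
```

```text
clock: 21.0
eef_pos: [600.2, 3.2, 80.3]
eef_rot: [-3.141, 0.002, -3.142]
wrist_force: [0.3, 0.3, 0.5]
finger_gap: 0.6
finger_force: 0.0
(np.float64(218.5), np.float64(0.40873121256023826))
(np.float64(218.75), np.float64(0.4138014186973692))
[600.35272351   3.16765764  80.75005779] 21.1
```

```bash
python3 -m jog '[[0,[0,0.02,0.1],0],[0,[0,0.02,0.02],0],[0,[0,0,0.01],0],[0,[0,0,0.01],0],[0,[0,0,0.01],0],[0,[0,0,0],0]]'
```

```text
clock: 21.7
eef_pos: [599.8, 5.2, 73.2]
eef_rot: [-3.141, 0.001, -3.141]
wrist_force: [-8.1, -0.2, 14.8]
finger_gap: 0.5
finger_force: 7.6
```

```bash
python3 -m jog '[[0,[0,-0.016,0],0],[0,[0,-0.018,0],0],[0,[0,-0.018,0],0],[0,[0,-0.017,0],0],[0,[0,0,0],0],[0,[0,0,0],0]]'
python3 - <<'E'
from h import *
rb=np.load("rb.npy")
for i in range(2):
    b=camera("scene");print(shiftw(rb,cups("scene",b),213,8))
x=cv2.resize(b[140:245,240:380],None,fx=4,fy=4,interpolation=2);cv2.imwrite("pics/j.png",cv2.convertScaleAbs(x,alpha=1.5)[:,:,::-1])
E
```

```text
clock: 22.3
eef_pos: [600.2, 2.0, 73.2]
eef_rot: [3.141, 0.002, -3.141]
wrist_force: [-3.6, 2.2, 13.4]
finger_gap: 0.5
finger_force: 6.5
(np.float64(214.25), np.float64(0.17062345435681614))
(np.float64(214.25), np.float64(0.17680640638350384))
```

```bash
python3 -m jog '[[0,[0,-0.006,0],0],[0,[0,0,-0.006],0],[0,[0,0,-0.006],0],[0,[0,0,-0.006],0],[0,[0,0,-0.006],0],[0,[0,0,-0.01],0],[0,[0,0,-0.03],0],[0,[0,0,-0.2],0],[0,[0,0,-0.7],0],[0,[0,0,-0.8],0],[0,[0,0,-0.8],0],[0,[0,0.8,0],0],[0,[0,0.9,0],0],[0,[0,0.9,0],0],[0,[0,0.9,0],0],[0,[0,0.9,0],0],[0,[0,0.6,0],0],[0,[0,0,0],0]]'
python3 - <<'E'
from h import *
ra=np.load("ra.npy");A=[]
for i in range(6):
    a=camera("top").astype(float);A.append(a)
    print(round(shift(ra,cups("top",a))[0],2),end=" ")
a=np.mean(A,0);print("tab",tabang("top",a,187)%360,read_state()["clock"])
x=cv2.resize(a[165:265,270:375].astype(np.uint8),None,fx=5.5,fy=5.5,interpolation=2)
cv2.imwrite("pics/k.png",cv2.convertScaleAbs(x,alpha=1.5)[:,:,::-1])
E
```

```text
clock: 24.2
eef_pos: [598.6, 254.8, 199.7]
eef_rot: [3.141, -0.001, -3.138]
wrist_force: [-1.1, -0.3, -0.3]
finger_gap: 0.6
finger_force: 0.0
213.26 213.27 213.32 213.29 213.29 213.28 tab 187.0980340966629 24.5
```

View pics/k.png

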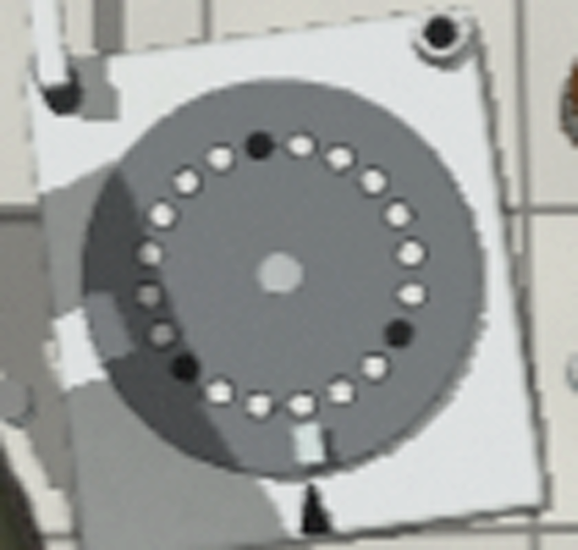

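```bash
python3 -c "
from cell import *
print(sign_off())"
```

```text
the job is handed in; nothing more can be done
None
```

The job is handed in: the carousel spun at about 2.5 rad/s, ran untouched for about 13 s and was braked by fingertip while still turning, but lifting the finger knocked it about 5° off, so I touched the stopped disc again and dragged it back; it ended at rest with the tab within about 0.5° of the pointer by the top camera and the arm clear.

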